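Swap the label printer's battery pack

ROBOT

A 6-joint arm with a two-finger parallel gripper is mounted at the origin on the work surface; the furniture and walls round the work are solid. World frame = base frame: x ahead of the robot, y to its left, z up, the work surface at z = 0. Lengths are in mm, angles in rad, forces in N, time in s.
With the tool pointing down it reaches from about 275 to 1000 mm from the base axis. Payload 8.4 kg.
Tool frame: the origin (TCP) lies on the centre line of the jaws, within the pads' length; the fingertips stand 17 mm ahead of it and the grasp point (between the pads) lies 2 mm behind it; z points along the fingers, y is the line along which they close (so a half turn about z gives the same grasp; the last joint's range is limited). The gripper opens to 85 mm and grips with 20 to 120 N. Pads are 22 mm wide; open, the fingers measure 114 mm over their backs; the gripper's body (76 mm by 85 mm) begins 54 mm behind the grasp point. The pads swing forward as they close: fully open they stand 13 mm farther back than shut.
Start: joints at [1.295, 0.353, 1.633, -0, 1.155, -0.002], TCP at [168.993, 601.722, 248.281] pointing down, gripper open.
Joint ranges: [-2.63, 2.63], [-0.92, 2.1], [0.06, 2.66], [-1.3, 4.44], [0, 2.69], [-3.02, 3.02]. Speed limits (rad/s): [2.22, 2.22, 2.79, 3.14, 3.14, 3.14].

INTERFACE

Orientations are given as [roll, pitch, yaw] about the fixed x, y, z axes, in that order (R = Rz(yaw) Ry(pitch) Rx(roll)).
In Python, from rig import r, eyes gives the robot as it stands. The module is installed in compiled form; this text tells all that it offers.
- The arm moves only by the shell command python3 -m inch 'ROWS' [FORCE]. ROWS is JSON, a list of rows, each a list of 7 numbers: the shift along the tool's x, y, z in m, then the turn, a rotation vector about the tool's x, y, z in degrees, then the closure, from -1 (fully open) to 1 (shut). In form: [[x, y, z, rx, ry, rz, gripper], ...]. A call has 1 to 8 rows; each row shifts and turns the commanded pose from where the row before left it, along the tool's axes as they then stand; what a row does not reach is not made up. A row lasts 1/10 s, in which the tool goes at most 50 mm and 8.59 degrees, less where a joint would pass 70% of its speed; a pose out of reach is approached as far as the arm can. A call with a gripper value outside its range is refused whole. The fingers move at their own pace and stop on an object; FORCE is the grip in N (left out, the last holds). Time passes only in rows, so rows that do not move let the fingers close. It gives the time, the measured TCP pose, the force, the opening and the grip force at its end, in the units of the state.
- r.sense(): the state, without advancing time (a new reading comes with each control period).
- eyes.grab_frame(name): name is "scene" or "top"; returns a dict with "img" (480x640x3 uint8, blue, green, red), "fx", "fy", "cx", "cy" (pixels), "D" ([k1, k2, p1, p2, k3] as OpenCV has them; the pictures are not rectified), "R" (3x3) and "t" (3): a world point X has camera coordinates R X + t. Camera axes: x right, y down, z forward; pixel columns grow to the right and rows downward; lengths in mm; the calibration is good to about 2 mm. A picture is of the moment at which its call begins. There is no depth.
- r.sign_off(): hands the job in; it is judged then, once.
The state is a dict: "clock": time; "qpos": joint angles; "qvel": joint speeds; "joint_efforts": joint torques, N m; "eef_pos": TCP position; "tcp_rot": TCP orientation; "contact_force": force on the tool from outside, world axes, zero at the start; "wrist_torque": the same for the moment, N m; "opening": opening from 0.0 (shut) to 1.0 (fully open); "grasp_force": force on a finger pad.
Only numpy, scipy, OpenCV 4.12 (cv2) and the standard library are available. Lean on these libraries where they do the work, as an engineer would, in place of code of your own. Each camera call takes 0.05 s, during which the arm holds its last target. There are 200 camera calls.

TASK

Change the battery of the label printer: its worn-out pack has been unlatched and stands half out of the bay. Lift that pack out and post it through the sprung flap of the steel return box, so that it drops inside and the flap shuts; then take the charged pack from the sloping charger, hook its tongue under the lip at the far end of the printer's bay while its rear end is still well raised, and swing the rear end down until the sprung catch holds it flat. Leave the roll of labels on the printer and the marker and the pen beside it where they lie.

Things in the scene. Friction and masses are not known exactly. Their poses are not given: they have to be found in the camera images.
- spent_pack: The worn-out black battery pack, at the start in the printer's bay, same shape as fresh_pack. Origin: middle of its underside; x to its nose, z out of its top. It leans nose down by about 9 degrees: tongue under the lip, rear end lifted by the bay's ejector stud. To free it, raise its rear end a little more and draw it out backwards along its length (16 mm).
- fresh_pack: The charged black battery pack: body 100 x 50 x 36 mm, about 0.2 kg, leaning in the charger 35 degrees nose down, nose away from the robot, held by its weight alone. Origin: middle of the body's underside; x to its nose, y across, z out of its top. Grip across the plain flanks (y = +-25) near its rear, about x = -30, fingertips at most 22 mm below its top.
- fresh_nose (a point): Lower edge of the tip of fresh_pack's tongue, at (64, 0, 0) mm in the pack's frame. The tongue, 36 wide and 7 thick, level with the underside, sticks out from the body's nose (x = 50 to 64). Above it the nose slopes back to x = 34 at the top.
- fresh_rear (a point): Lower edge of fresh_pack's rear rib, at (-55, 0, 0) mm in the pack's frame. The rib, 34 wide and 6 high, level with the underside, sticks out 5 mm from the body's rear face (x = -50).
- printer: Fixed grey label printer. Origin on the table right under the bay point; x to the bay's lip (away from the robot), y to its left, z up. Deck 30 mm high, x from -88 to 84, y from -58 to 165 mm, with the battery bay in it; on it, from y = 78 to 163, the printing unit, its hood 98 mm high.
- bay (a point): Point on the bay's floor (30 mm above the table, printer axes) where the pack's origin lies when home, pack level and nose to +x. In mm from here: side rails at y = +-28, 10 high, flared at the top to +-32, along x = -42 to 48. At x = -30 a sprung steel ejector stud, 14 wide, standing 13.5 high; the pack presses it flush (2.4 N at first, 4.5 N flush).
- lip (a point): Middle of the edge of the lip's underside, (52, 0, 12.5) mm from bay. The lip is 5.5 thick, 64 wide; the slot under it is 42 wide and ends at x = 66. A level pack cannot get in. Leaning 28 degrees nose down and slid in along its length, low on the floor, the tongue's tip gets to x = 60; the last 4 mm forward come as the rear is swung down.
- latch (a joint): Sprung catch at the rear end of the bay: 0 = closed, 0.008 m = pushed right back (to -x). It gives way as the pack's rear rib is pressed down past its sloping nose (about 4 N) and springs back over the rib once the rear end is right down on the bay floor. A pack let go before that rises to 9 degrees again.
- catch (a point): Tip of the catch's nose, at (-50.8, 0, 8.5) mm from bay when closed. The nose is 26 wide and 7.5 to 17 above the bay floor; the cheeks beside it are 15 high, x = -84 to -60.
- return_box: Fixed grey sheet-steel box with a flap in its front, 140 deep (x), 114 wide (y), 180.5 mm high. Origin: middle of its underside; its front faces the robot, x points to its back. It stands left or right of the printer.
- mouth (a point): Middle of the sill of the box's mouth, (-68, 0, 98) mm in the box's frame. The mouth is 76 wide and 67 high above this sill. A slippery steel chute slopes down through it into the box by 32 degrees; its apron stands out 24 in front of the mouth, 74 wide, edge 15 higher than the sill with sides 5 high. A pack pushed in level, nose first, above the apron, slides down when let go.
- flap (a joint): Flap hinged along the top edge of the mouth, 165 mm above the table: 0 = hanging shut, 1.45 rad = swung inwards and up. The pack pushes it open; a weak spring (under 1 N at its edge) shuts it.
- flap_edge (a point): Middle of the flap's lower edge, 66 mm below its hinge.
- charger: Fixed grey wedge-shaped charger, 128 deep (x from -60 to 68), 80 mm wide. Origin: near the middle of its underside, x away from the robot. Its top slopes down by 35 degrees to +x (high end 80 mm, near the robot). Walls at y = +-28, 12 above the slope, along the lower half only: the pack's rear half is free for fingers. Lift the pack straight up. It stands across the printer from the box.
- well (a point): Where the lower edge of the tongue's tip rests in the charger, (50, 0, 20) mm in the charger's frame.
- label_roll: roll of blank white labels, 68 mm across, 30 mm high, lying flat on the printer's hood; origin in the middle of its underside; not to be moved
- marker_black: black marker, 129 mm long, 18 mm thick, lying between the printer and its right-hand neighbour; origin in the middle of its underside; not to be moved
- pen_blue: pen, 124 mm long, 13 mm thick, lying between the printer and its left-hand neighbour; origin in the middle of its underside; not to be moved

How it is judged:
By the outcome, as a careful person would: the job done as asked, in the order asked, and still so for the second after the job is handed in, with the robot touching nothing.
It also fails if it takes over 61 s, if anything falls off the work surface, if the arm or the gripper's body presses on something with over 40 N, if the wrist force passes 120 N, or if a joint passes its speed limit or range.

## Working session

There is one attempt and no reset: what is moved stays moved. The work goes in short steps, Python scripts to look and compute and a shell command to move; the robot and the scene stay as the last step left them, time stands still between calls to the robot, and variables do not carry over. Pictures are saved under pics/ and viewed, at most 10 in all, crops included, and the job is handed in when it is done.

```bash
mkdir -p pics; python3 - <<'E'
from rig import r, eyes
import cv2, numpy as np
for n in("scene","top"):
    f=eyes.grab_frame(n); cv2.imwrite(f"pics/{n}0.png",f["img"]); np.savez(f"{n}0.npz",**f)
    print(n,f["fx"],f["fy"],f["cx"],f["cy"],f["D"],np.round(f["R"],3).tolist(),np.round(f["t"],1), np.round(-np.array(f["R"]).T@np.array(f["t"])))
s=r.sense();print({k:np.round(v,3).tolist() for k,v in s.items()})
E
```

```text
scene 477.5468589936893 477.5468589936893 308.0425200474124 245.89109291476672 [0.00079533 0.         0.         0.         0.        ] [[0.861, -0.509, 0.013], [-0.301, -0.528, -0.794], [0.411, 0.679, -0.608]] [-418.1  235.4  888.6] [  66. -692.  732.]
top 577.4914164153626 577.4914164153626 325.99473399154334 243.88076057299125 [-0.11095746  0.          0.          0.          0.        ] [[-0.012, -1.0, -0.013], [-0.988, 0.014, -0.152], [0.152, 0.011, -0.988]] [  22.7  517.1 1177.1] [ 332.    3. 1242.]
{'clock': 0.1, 'qpos': [1.295, 0.354, 1.634, -0.0, 1.155, -0.002], 'qvel': [0.0, -0.001, -0.001, -0.0, 0.001, 0.001], 'joint_efforts': [0.002, -60.636, -34.282, 0.0, 0.004, -0.0], 'eef_pos': [168.891, 601.325, 247.646], 'tcp_rot': [-3.14, 0.0, 2.868], 'contact_force': [0.352, -0.255, -0.202], 'wrist_torque': [-0.013, -0.024, 0.016], 'grasp_force': 0.0, 'opening': 1.004}
```

View pics/scene0.png

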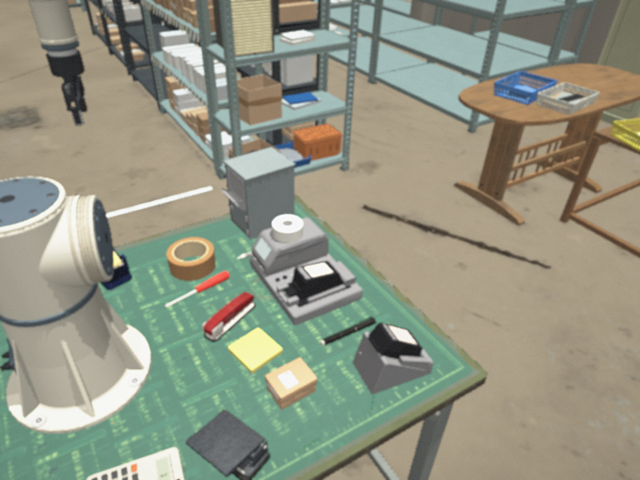

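View pics/top0.png

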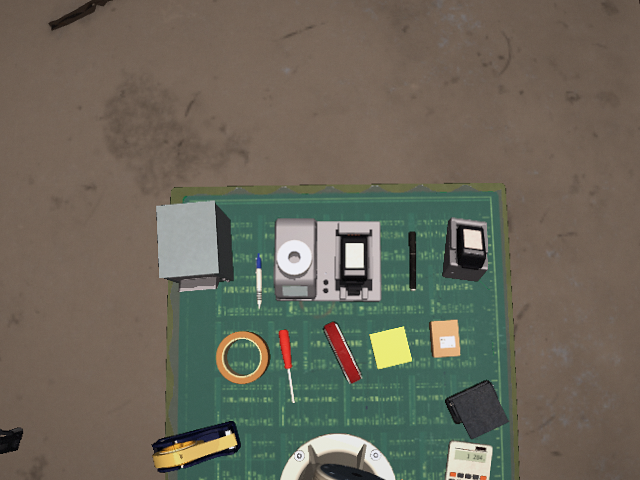

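The scene view shows the box at the upper left (260,190), the printer (300,275), and the charger (395,355). In the top view the box is at (193,245), the printer at (328,260) with the spent pack at (354,258), and the charger at (466,250) with the fresh pack. I'll enlarge these for corner picking.

```bash
python3 - <<'E'
import cv2, numpy as np
t=cv2.imread("pics/top0.png"); s=cv2.imread("pics/scene0.png")
def crop(im,x0,y0,w,h,k):
    o=cv2.resize(im[y0:y0+h,x0:x0+w],None,fx=k,fy=k,interpolation=cv2.INTER_CUBIC)
    for i in range(0,w,10):
        cv2.line(o,(i*k,0),(i*k,12 if (x0+i)%50 else 25),(0,0,255) if (x0+i)%50==0 else (0,255,255),1)
    for i in range(0,h,10):
        cv2.line(o,(0,i*k),(12 if (y0+i)%50 else 25,i*k),(0,0,255) if (y0+i)%50==0 else (0,255,255),1)
    return o
a=crop(t,270,210,130,100,6)
cv2.imwrite("pics/c1.png",a)
b=np.zeros((600,800,3),np.uint8)
p=crop(t,150,190,100,110,4); b[:440,:400]=p
p=crop(t,430,210,70,80,5); b[:400,420:770]=p
cv2.imwrite("pics/c2.png",b[:440])
E
```

```text
(no output)
```

View pics/c1.png

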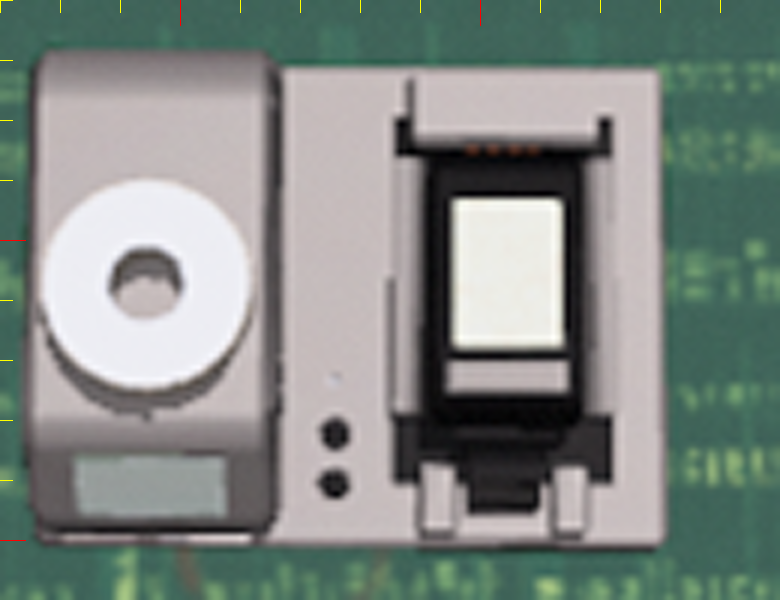

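View pics/c2.png

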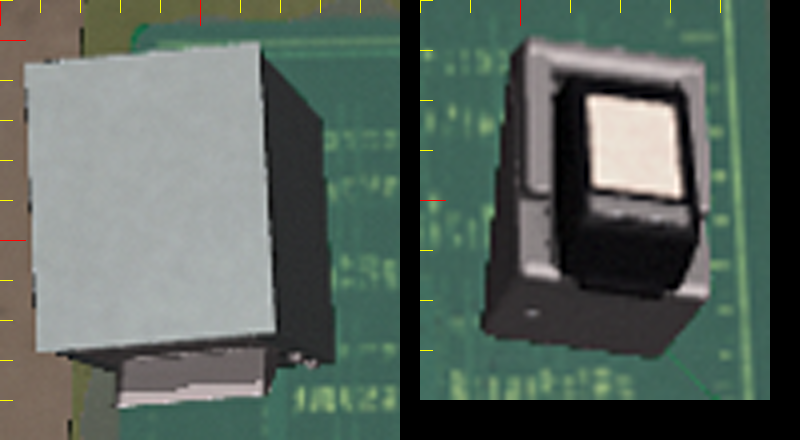

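The first crop shows the deck: right edge around x=660–664, far edge at row 68, near edge at row 545, with the bay's lip, pack and cheeks. The second shows the box top (four corners), the apron, and the charger's front face corners. Next I cast rays through these.

```bash
cat > h.py <<'E'
import cv2, numpy as np
def ray(f,px):
    K=np.array([[f["fx"],0,f["cx"]],[0,f["fy"],f["cy"]],[0,0,1]],float)
    u=cv2.undistortPoints(np.array([[px]],float),K,np.array(f["D"],float)).ravel()
    R=np.array(f["R"]);t=np.array(f["t"]).ravel()
    return -R.T@t, R.T@np.r_[u,1]
def plane(f,px,z):
    c,d=ray(f,px); return c+d*(z-c[2])/d[2]
def proj(f,X):
    K=np.array([[f["fx"],0,f["cx"]],[0,f["fy"],f["cy"]],[0,0,1]],float)
    p,_=cv2.projectPoints(np.array(X,float).reshape(-1,3),cv2.Rodrigues(np.array(f["R"],float))[0],np.array(f["t"],float),K,np.array(f["D"],float))
    return p.reshape(-1,2)
E
python3 - <<'E'
from h import *
f=np.load("top0.npz")
c=lambda x0,y0,k,x,y:((x+.5)/k-.5+x0,(y+.5)/k-.5+y0)
P=lambda n,px,z:print(n,np.round(plane(f,px,z),1))
for n,x,y,z in [("deckFL",283,68,30),("deckFR",660,68,30),("deckNR",664,546,30),("deckNL",285,541,30),
 ("lipL",413,137,48),("lipR",600,137,48),("cheekL out",420,535,45),("cheekR out",588,535,45),("cheekLin",456,535,45),("cheekRin",552,535,45),("roll c",146,285,128),
 ("labFL",452,198,70),("labFR",564,198,70),("labNL",452,347,79),("labNR",567,347,79),
 ("rail L",420,160,40),("railR",585,160,40)]: P(n,c(270,210,6,x,y),z)
for n,x,y,z in [("boxFL",25,65,180.5),("boxFR",260,42,180.5),("boxNR",275,332,180.5),("boxNL",38,352,180.5),("aprL",118,405,113),("aprR",264,393,113)]: P(n,c(150,190,4,x,y),z)
for n,x,y,z in [("chNLb",65,330,0),("chNRb",240,357,0),("chNLt",100,275,80),("chNRt",288,297,80),("chFL",108,40,26),("chFR",283,62,26)]: P(n,c(430,210,5,x,y),z)
E
```

```text
deckFL [568.7  35.3  30. ]
deckFR [566.8 -99.   30. ]
deckNR [397.1 -96.   30. ]
deckNL [400.6  36.2  30. ]
lipL [540.  -10.4  48. ]
lipR [539.1 -75.8  48. ]
cheekL out [401.2 -10.8  45. ]
cheekR out [400.4 -68.7  45. ]
cheekLin [401.1 -23.2  45. ]
cheekRin [400.6 -56.3  45. ]
roll c [478.6  77.8 128. ]
labFL [514.8 -23.2  70. ]
labFR [514.3 -61.6  70. ]
labNL [462.5 -22.2  79. ]
labNR [462. -61.  79.]
rail L [533.1 -12.9  40. ]
railR [532.3 -70.9  40. ]
boxFL [573.5 337.9 180.5]
boxFR [582.5 224.6 180.5]
boxNR [444.4 215.1 180.5]
boxNL [436.2 327.1 180.5]
aprL [416.1 306.6 113. ]
aprR [421.4 233.7 113. ]
chNLb [ 450.5 -234.9    0. ]
chNRb [ 437.5 -310.9    0. ]
chNLt [ 465.  -234.9   80. ]
chNRt [ 454.8 -311.6   80. ]
chFL [ 572.8 -253.9   26. ]
chFR [ 562.3 -329.6   26. ]
```

```bash
cat >> h.py <<'E'
from scipy.spatial.transform import Rotation as Ro
PR=((485.5,-41.7,0),-1.0); BX=((509.2,276.2,0),4.2); CH=((502,-281.8,0),-8.2)
def fr(F,X):
    return np.array(F[0])+Ro.from_euler('z',F[1],degrees=True).apply(np.array(X,float))
def pack(F,o,lean,X):
    return fr(F,np.array(o)+Ro.from_euler('y',lean,degrees=True).apply(np.array(X,float)))
PK=[(-50,25,36),(-50,-25,36),(34,-25,36),(34,25,36),(-50,25,0),(-50,-25,0)]
E
python3 - <<'E'
from h import *
out=[]
sets={"sp":pack(PR,(0,0,40),9,PK),"fp":pack(CH,(-2.4,0,56.7),35,PK),
"bx":fr(BX,[(-70,57,180.5),(-70,-57,180.5),(70,-57,180.5),(70,57,180.5),(-70,-57,0),(-92,37,113),(-92,-37,113)]),
"pr":fr(PR,[(-88,-58,30),(84,-58,30),(52,32,48),(52,-32,48),(-84,0,45),(-60,0,45)]),
"ch":fr(CH,[(-60,40,0),(-60,-40,0),(-60,40,80),(-60,-40,80),(68,40,0),(68,-40,0)])}
cr={"top":[(310,200,90,100),(430,210,75,90),(150,195,95,105)],"scene":[(240,240,130,90),(345,310,100,90),(215,145,95,95)]}
W=np.zeros((600,800,3),np.uint8)
for j,n in enumerate(("top","scene")):
    f=np.load(f"{n}0.npz");x=0
    for (x0,y0,w,h) in cr[n]:
        k=2.8 if j else 3
        o=cv2.resize(f["img"][y0:y0+h,x0:x0+w],None,fx=k,fy=k,interpolation=cv2.INTER_CUBIC)
        for c,S in zip(((0,0,255),(0,0,255),(255,0,255),(255,100,0),(0,255,0)),sets.values()):
            for p in proj(f,S):
                q=((p-(x0,y0)+.5)*k-.5).round().astype(int)
                cv2.circle(o,tuple(int(v) for v in q),2,c,-1)
        ww=min(o.shape[1],800-x); W[j*320:j*320+min(o.shape[0],280 if j else 320),x:x+ww]=o[:280 if j else 320,:ww];x+=ww
cv2.imwrite("pics/ov.png",W)
E
```

```text
(no output)
```

View pics/ov.png

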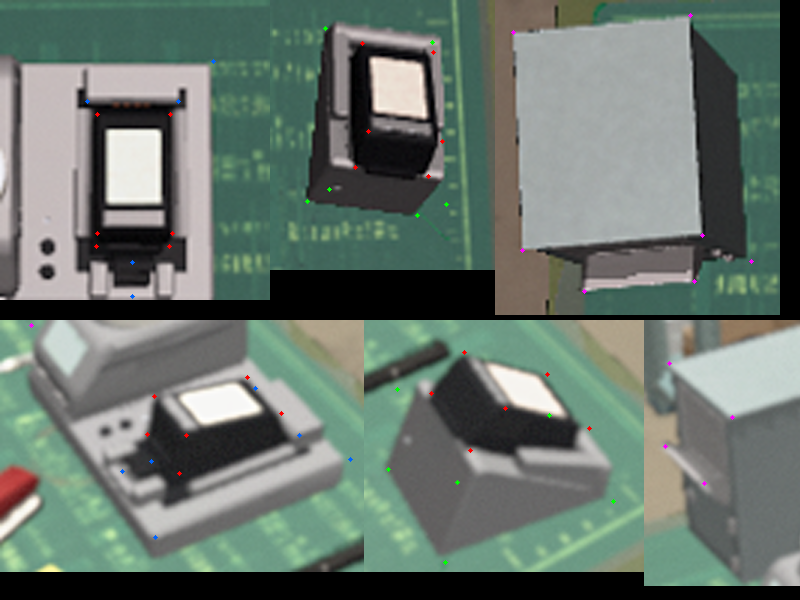

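The overlay agrees in both views: box corners within about 1 px, packs within about 2–3 px. Poses accepted; I plan the first moves now.

```bash
cat >> h.py <<'E'
def tool(F,lean):  # tool down, x_tool=-x_frame, leaning nose-down by lean deg
    return Ro.from_euler('z',F[1],degrees=True)*Ro.from_euler('y',lean,degrees=True)*Ro.from_euler('yx',[180,0],degrees=True)
def plan(s,steps):
    """s: state; steps: list of (pos, Rot, nrows). prints per-row increments"""
    p=np.array(s["eef_pos"]); R=Ro.from_euler('xyz',s["tcp_rot"])
    for q,Q,n in steps:
        q=np.array(q); rv=(R.inv()*Q).as_rotvec(); d=(q-p)/n
        rows=[]
        for i in range(n):
            Ri=R*Ro.from_rotvec(rv*i/n); rows.append(np.r_[Ri.inv().apply(d)/1000])
        rows=np.array(rows); a,b=rows[0],rows[-1]
        print(f"{n} rows; first {np.round(a,4)} last {np.round(b,4)} turn/row {np.round(np.degrees(rv)/n,2)}  -> {np.round(q,1)}")
        p,R=q,Q
E
python3 - <<'E'
from h import *
from rig import r
s=r.sense()
print(np.round(tool(PR,0).as_matrix(),2).tolist(), np.round(Ro.from_euler('xyz',s["tcp_rot"]).as_matrix(),2).tolist())
g=pack(PR,(0,0,40),9,[(-30,0,32)])[0]; print("g",g)
T=tool(PR,0)
plan(s,[((g[0],g[1],200),T,16),((g[0],g[1],110),T,3),(g,T,3)])
E
```

```text
[[-1.0, 0.02, 0.0], [0.02, 1.0, -0.0], [-0.0, -0.0, -1.0]] [[-0.96, 0.27, -0.0], [0.27, 0.96, -0.0], [-0.0, -0.0, -1.0]]
g [460.87900313 -41.2702389   76.29906085]
16 rows; first [-0.0284 -0.0337  0.003 ] last [-0.0196 -0.0395  0.003 ] turn/row [-0.   -0.   -0.92]  -> [460.9 -41.3 200. ]
3 rows; first [0.   0.   0.03] last [0.   0.   0.03] turn/row [0. 0. 0.]  -> [460.9 -41.3 110. ]
3 rows; first [0.     0.     0.0112] last [0.     0.     0.0112] turn/row [0. 0. 0.]  -> [460.9 -41.3  76.3]
```

```bash
python3 -m inch '[[-0.028,-0.034,0.003,0,0,-0.92,-1],[-0.028,-0.034,0.003,0,0,-0.92,-1],[-0.027,-0.035,0.003,0,0,-0.92,-1],[-0.026,-0.035,0.003,0,0,-0.92,-1],[-0.026,-0.036,0.003,0,0,-0.92,-1],[-0.025,-0.036,0.003,0,0,-0.92,-1],[-0.025,-0.036,0.003,0,0,-0.92,-1],[-0.024,-0.037,0.003,0,0,-0.92,-1]]'
python3 -m inch '[[-0.024,-0.037,0.003,0,0,-0.92,-1],[-0.023,-0.037,0.003,0,0,-0.92,-1],[-0.022,-0.038,0.003,0,0,-0.92,-1],[-0.022,-0.038,0.003,0,0,-0.92,-1],[-0.021,-0.039,0.003,0,0,-0.92,-1],[-0.021,-0.039,0.003,0,0,-0.92,-1],[-0.02,-0.039,0.003,0,0,-0.92,-1],[-0.02,-0.04,0.003,0,0,-0.92,-1]]'
python3 - <<'E'
from h import *
from rig import r
import time
s=r.sense();print(s["qpos"],s["eef_pos"],s["tcp_rot"])
g=pack(PR,(0,0,40),9,[(-30,0,32)])[0]
T=tool(PR,0)
plan(s,[((g[0],g[1],120),T,4),(g,T,3)])
E
```

```text
clock: 0.9
eef_pos: [312.3, 278.4, 224.1]
tcp_rot: [3.142, 0.0, 2.997]
contact_force: [1.7, 0.5, -0.1]
opening: 0.997
grasp_force: 0.0
clock: 1.7
eef_pos: [457.4, -43.2, 200.1]
tcp_rot: [3.141, -0.0, 3.125]
contact_force: [0.2, 1.1, 1.1]
opening: 0.999
grasp_force: 0.0
[-9.74641909e-02  1.52939179e-01  2.02394595e+00  1.50808276e-04
  9.64793979e-01 -1.65181650e+00] [457.41916895 -43.17597596 200.10719285] [ 3.14146212e+00 -7.61436651e-05  3.12506274e+00]
4 rows; first [-0.0009  0.0005  0.02  ] last [-0.0009  0.0005  0.02  ] turn/row [ 0.   -0.    0.01]  -> [460.9 -41.3 120. ]
3 rows; first [0.     0.     0.0146] last [0.     0.     0.0146] turn/row [0. 0. 0.]  -> [460.9 -41.3  76.3]
```

```bash
python3 -m inch '[[-0.001,0.0005,0.02,0,0,0,-1],[-0.001,0.0005,0.02,0,0,0,-1],[-0.001,0.0005,0.02,0,0,0,-1],[-0.0005,0.0005,0.02,0,0,0,-1],[0,0,0.02,0,0,0,-1],[0,0,0.015,0,0,0,-1],[0,0,0.008,0,0,0,-1],[0,0,0,0,0,0,-1]]'
python3 -m inch '[[0,0,0,0,0,0,1],[0,0,0,0,0,0,1],[0,0,0,0,0,0,1],[0,0,0,0,0,0,1],[0,0,0,0,0,0,1],[0,0,0,0,0,0,1]]' 60
python3 - <<'E'
from h import *
from rig import r,eyes
W=np.zeros((400,800,3),np.uint8)
f=eyes.grab_frame("scene");W[:,:400]=cv2.resize(f["img"][220:340,240:360],(400,400),interpolation=2)
f=eyes.grab_frame("top");W[:,400:]=cv2.resize(f["img"][200:310,300:410],(400,400),interpolation=2)
cv2.imwrite("pics/g1.png",W)
E
```

```text
clock: 2.5
eef_pos: [460.0, -39.3, 76.4]
tcp_rot: [3.141, -0.002, 3.125]
contact_force: [1.0, -0.3, 0.7]
opening: 1.001
grasp_force: 0.0
clock: 3.1
eef_pos: [461.2, -39.4, 77.7]
tcp_rot: [-3.141, 0.001, 3.125]
contact_force: [-0.8, 0.0, 4.9]
opening: 0.567
grasp_force: 67.4
```

View pics/g1.png

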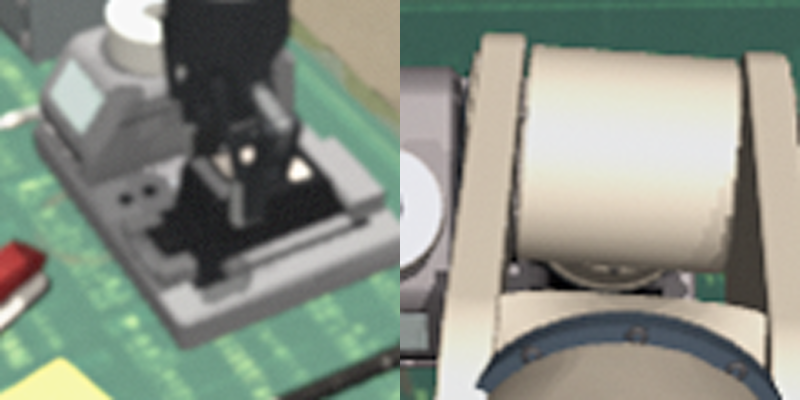

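Both views confirm a grip with opening 48 mm: the pads are on the pack's flanks near its rear.

```bash
python3 - <<'E'
from h import *
from rig import r
s=r.sense(); p=np.array(s["eef_pos"])
tip=pack(PR,(0,0,40),9,[(64,0,0)])[0]; tip[1]=p[1]; print("tip",tip)
Z=Ro.from_euler('z',PR[1],degrees=True)
def leaned(p,d,back,lean):
    q=tip+(Z*Ro.from_euler('y',d,degrees=True)*Z.inv()).apply(p-tip)
    return q+Z.apply([-back*np.cos(np.radians(lean)),0,back*np.sin(np.radians(lean))])
a=leaned(p,5,3,14);b=leaned(p,5,26,14);c=b+[-10,0,40]
M=lambda q:plan(s,q)
M([(a,tool(PR,5),4),(b,tool(PR,5),5),(c,tool(PR,5),3)])
# posting pose: pack level (tool lean -9), nose short of flap
u=lambda x,z:fr(BX,(x,0,z))
T=tool(BX,-9)
# TCP vs pack origin at level: pack pt ~(-30,32)
pre=u(-70-20-64-30,120+34); ins=u(-70-21,120+34)
hi=np.array([c[0]-60,c[1],200.]);mid=np.array([pre[0],pre[1],200.])
M([(a,tool(PR,5),4),(b,tool(PR,5),5),(c,tool(PR,5),3),(hi,tool(PR,0),4),(mid,T,8),(pre,T,2),(ins,T,8)])
E
```

```text
tip [548.7024263  -39.43336874  29.98819424]
4 rows; first [-0.0004 -0.     -0.002 ] last [-0.0003 -0.     -0.0021] turn/row [-0.    1.26  0.01]  -> [462.7 -39.5  85.8]
5 rows; first [ 0.0045  0.     -0.0007] last [ 0.0045  0.     -0.0007] turn/row [0. 0. 0.]  -> [440.4 -39.1  91.3]
3 rows; first [ 0.0045 -0.0001 -0.013 ] last [ 0.0045 -0.0001 -0.013 ] turn/row [0. 0. 0.]  -> [430.4 -39.1 131.3]
4 rows; first [-0.0004 -0.     -0.002 ] last [-0.0003 -0.     -0.0021] turn/row [-0.    1.26  0.01]  -> [462.7 -39.5  85.8]
5 rows; first [ 0.0045  0.     -0.0007] last [ 0.0045  0.     -0.0007] turn/row [0. 0. 0.]  -> [440.4 -39.1  91.3]
3 rows; first [ 0.0045 -0.0001 -0.013 ] last [ 0.0045 -0.0001 -0.013 ] turn/row [0. 0. 0.]  -> [430.4 -39.1 131.3]
4 rows; first [ 0.0164 -0.0003 -0.0158] last [ 0.0154 -0.0003 -0.0168] turn/row [ 0.   -1.25  0.  ]  -> [370.4 -39.1 200. ]
8 rows; first [ 0.0062  0.0376 -0.    ] last [ 0.0032  0.038  -0.0004] turn/row [-0.05 -1.12 -0.65]  -> [325.7 262.7 200. ]
2 rows; first [0.0036 0.     0.0227] last [0.0036 0.     0.0227] turn/row [0. 0. 0.]  -> [325.7 262.7 154. ]
8 rows; first [-0.0115 -0.      0.0018] last [-0.0115 -0.      0.0018] turn/row [0. 0. 0.]  -> [418.4 269.5 154. ]
```

```bash
python3 -m inch '[[-0.0004,0,-0.002,0,1.26,0,1],[-0.0004,0,-0.002,0,1.26,0,1],[-0.0003,0,-0.002,0,1.26,0,1],[-0.0003,0,-0.002,0,1.26,0,1],[0.0045,0,-0.0007,0,0,0,1],[0.0045,0,-0.0007,0,0,0,1],[0.0045,0,-0.0007,0,0,0,1],[0.0045,0,-0.0007,0,0,0,1]]'
python3 -m inch '[[0.006,0,-0.001,0,0,0,1],[0.0045,0,-0.005,0,0,0,1],[0.0045,0,-0.013,0,0,0,1],[0.0045,0,-0.013,0,0,0,1],[0.0045,0,-0.013,0,0,0,1],[0.0164,0,-0.016,0,-1.25,0,1],[0.016,0,-0.016,0,-1.25,0,1],[0.016,0,-0.016,0,-1.25,0,1]]'
```

```text
clock: 4.0
eef_pos: [443.5, -39.0, 89.4]
tcp_rot: [3.142, -0.089, 3.125]
contact_force: [-0.2, -0.3, -0.7]
opening: 0.568
grasp_force: 67.0
clock: 4.8
eef_pos: [379.3, -38.0, 189.3]
tcp_rot: [-3.141, -0.02, 3.125]
contact_force: [0.8, 0.5, -2.1]
opening: 0.569
grasp_force: 66.9
```

```bash
python3 -m inch '[[0.016,0,-0.016,0,-1.25,0,1],[0.0065,0.038,0,0,-1.12,-0.65,1],[0.006,0.038,0,0,-1.12,-0.65,1],[0.006,0.038,0,0,-1.12,-0.65,1],[0.005,0.038,0,0,-1.12,-0.65,1],[0.005,0.038,0,0,-1.12,-0.65,1],[0.004,0.038,0,0,-1.12,-0.65,1],[0.004,0.038,0,0,-1.12,-0.65,1]]'
python3 -m inch '[[0.003,0.038,0,0,-1.12,-0.65,1],[0,0,0,0,0,0,1]]'
python3 - <<'E'
from h import *
from rig import r,eyes
s=r.sense();print(s["eef_pos"],s["tcp_rot"])
W=np.zeros((480,800,3),np.uint8)
f=eyes.grab_frame("scene");np.savez("s1.npz",**f)
P=proj(f,[s["eef_pos"]])[0];print(P)
x0,y0=int(P[0])-40,int(P[1])-50
W=cv2.resize(f["img"][y0:y0+100,x0:x0+130],None,fx=6,fy=6,interpolation=2)
R=Ro.from_euler('xyz',s["tcp_rot"])*tool(BX,-9).inv()  # residual
B=(np.array(s["eef_pos"]),4.2)
for X in PK+[(64,0,0),(50,25,0),(50,-25,0)]:
    q=proj(f,[B[0]+Ro.from_euler('z',4.2,degrees=True).apply(np.array(X)-(-30,0,32))])[0]
    q=((q-(x0,y0)+.5)*6).astype(int); cv2.circle(W,tuple(map(int,q)),3,(0,0,255),-1)
cv2.imwrite("pics/h1.png",W)
T=tool(BX,-9);u=lambda x,z:fr(BX,(x,0,z))
plan(s,[(u(-184,154),T,3),(u(-91,154),T,6)])
E
```

```text
clock: 5.6
eef_pos: [322.7, 229.4, 203.2]
tcp_rot: [-3.138, 0.139, -3.078]
contact_force: [0.5, -0.4, -2.2]
opening: 0.568
grasp_force: 66.9
clock: 5.8
eef_pos: [317.4, 269.6, 202.7]
tcp_rot: [-3.137, 0.158, -3.063]
contact_force: [-0.3, -0.0, -1.5]
opening: 0.571
grasp_force: 66.9
[317.36100673 269.62197355 202.71095848] [-3.13748441  0.15842867 -3.06292266]
[184.21965343 173.51778983]
3 rows; first [ 0.     -0.0024  0.0165] last [-0.     -0.0025  0.0164] turn/row [-0.06  0.03  0.1 ]  -> [325.7 262.7 154. ]
6 rows; first [-0.0153 -0.      0.0024] last [-0.0153 -0.      0.0024] turn/row [0. 0. 0.]  -> [418.4 269.5 154. ]
```

View pics/h1.png

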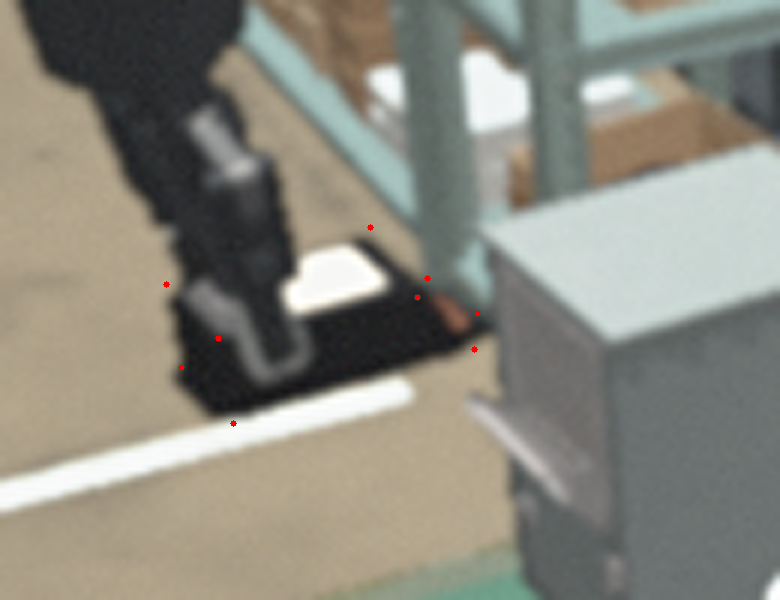

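The picture shows the pack held about level, nose tip at (490,325), with the box's mouth and apron ahead, and its outline within about 4 mm of prediction. Next comes posting it.

```bash
python3 -m inch '[[0,-0.0024,0.0165,0,0,0.1,1],[0,-0.0024,0.0165,0,0,0.1,1],[0,-0.0024,0.0165,0,0,0.1,1],[0,0,0,0,0,0,1]]'
python3 -m inch '[[-0.015,0,0.0024,0,0,0,1],[-0.015,0,0.0024,0,0,0,1],[0,0,0,0,0,0,1]]'
python3 -m inch '[[-0.015,0,0.0024,0,0,0,1],[-0.015,0,0.0024,0,0,0,1],[-0.015,0,0.0024,0,0,0,1],[-0.01,0,0.0016,0,0,0,1],[0,0,0,0,0,0,1]]'
python3 - <<'E'
from h import *
from rig import r
s=r.sense(); p=np.array(s["eef_pos"]);print(Ro.from_euler('z',-4.2,degrees=True).apply(p-BX[0]))
E
```

```text
clock: 6.25
eef_pos: [325.3, 256.4, 151.4]
tcp_rot: [-3.133, 0.153, -3.074]
contact_force: [-0.5, -0.4, -0.5]
opening: 0.571
grasp_force: 66.7
clock: 6.55
eef_pos: [359.4, 261.5, 153.6]
tcp_rot: [-3.137, 0.159, -3.074]
contact_force: [-0.7, -0.3, -1.7]
opening: 0.566
grasp_force: 66.8
clock: 7.05
eef_pos: [413.5, 264.6, 152.0]
tcp_rot: [-3.136, 0.156, -3.073]
contact_force: [-0.3, -0.9, -2.7]
opening: 0.57
grasp_force: 66.7
[-96.31220066  -4.57228135 152.03347697]
```

```bash
python3 -m inch '[[-0.003,0.004,0,0,0,0,1],[0,0,0,0,0,0,1]]'
python3 -m inch '[[0,0,0,0,0,0,-1],[0,0,0,0,0,0,-1],[0,0,0,0,0,0,-1],[0,0,0,0,0,0,-1],[0,0,0,0,0,0,-1]]'
python3 - <<'E'
from h import *
from rig import r,eyes
s=r.sense();print(s["eef_pos"])
f=eyes.grab_frame("scene")
cv2.imwrite("pics/b1.png",cv2.resize(f["img"][120:250,170:330],None,fx=4,fy=4,interpolation=2))
E
```

```text
clock: 7.25
eef_pos: [414.5, 268.9, 152.4]
tcp_rot: [-3.135, 0.156, -3.072]
contact_force: [-0.6, -0.2, -2.7]
opening: 0.567
grasp_force: 66.8
clock: 7.75
eef_pos: [414.5, 268.6, 152.6]
tcp_rot: [-3.135, 0.156, -3.072]
contact_force: [1.0, 0.5, 0.1]
opening: 0.999
grasp_force: 0.0
[414.46680887 268.56243755 152.57294961]
```

View pics/b1.png

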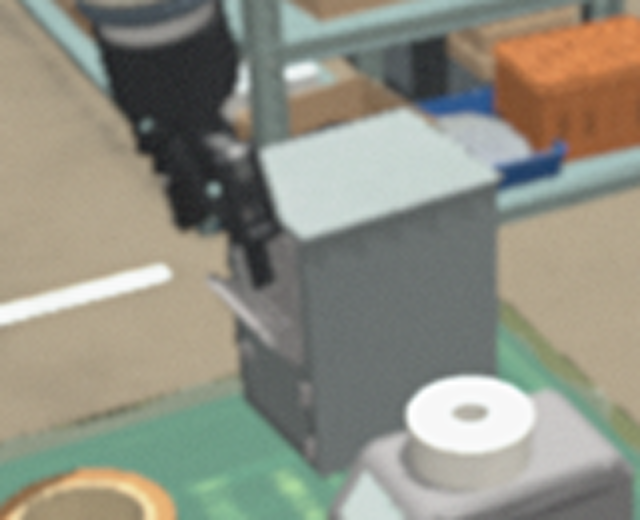

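The box's mouth is clear: the pack has gone, the flap area at (270,290) looks closed, and only the apron shows. On to the fresh pack.

```bash
python3 - <<'E'
from h import *
from rig import r
s=r.sense()
g=pack(CH,(-2.4,0,56.7),35,[(-30,0,34)])[0]; T=tool(CH,15)
print("g",g)
T0=tool(BX,-9)
b=fr(BX,(-160,0,210))
plan(s,[(b,T0,3),((g[0]-15,g[1],200),T,14),((g[0],g[1],g[2]+35),T,3),(g,T,3)])
E
```

```text
g [ 494.60343935 -280.73413933  101.7584626 ]
3 rows; first [ 0.0184  0.     -0.0223] last [ 0.0184  0.0002 -0.0223] turn/row [-0.13 -0.03 -0.07]  -> [349.6 264.5 210. ]
14 rows; first [-0.0062 -0.0395  0.0017] last [-0.0139 -0.0374 -0.0027] turn/row [-0.05  1.71  0.89]  -> [ 479.6 -280.7  200. ]
3 rows; first [-0.0102  0.0007  0.0191] last [-0.0102  0.0007  0.0191] turn/row [0. 0. 0.]  -> [ 494.6 -280.7  136.8]
3 rows; first [-0.003   0.      0.0113] last [-0.003   0.      0.0113] turn/row [0. 0. 0.]  -> [ 494.6 -280.7  101.8]
```

```bash
python3 -m inch '[[0.025,0,-0.004,0,0,0,-1],[0.02,0,-0.022,0,0,0,-1],[0.015,0,-0.025,0,0,0,-1],[0.005,-0.02,-0.01,0,0,0,-1],[-0.006,-0.0395,0.0017,0,1.71,0.89,-1],[-0.007,-0.0395,0.0015,0,1.71,0.89,-1],[-0.007,-0.039,0.001,0,1.71,0.89,-1],[-0.008,-0.039,0.001,0,1.71,0.89,-1]]'
python3 -m inch '[[-0.009,-0.039,0.0005,0,1.71,0.89,-1],[-0.009,-0.039,0,0,1.71,0.89,-1],[-0.01,-0.039,0,0,1.71,0.89,-1],[-0.01,-0.0385,-0.0005,0,1.71,0.89,-1],[-0.011,-0.038,-0.001,0,1.71,0.89,-1],[-0.012,-0.038,-0.0015,0,1.71,0.89,-1],[-0.012,-0.038,-0.002,0,1.71,0.89,-1],[-0.013,-0.0375,-0.0025,0,1.71,0.89,-1]]'
python3 - <<'E'
from h import *
from rig import r
s=r.sense();print(s["eef_pos"],s["tcp_rot"],s["qpos"])
g=pack(CH,(-2.4,0,56.7),35,[(-30,0,34)])[0]; T=tool(CH,15)
plan(s,[((g[0]-9,g[1],g[2]+35),T,5),(g,T,3)])
E
```

```text
clock: 8.6
eef_pos: [378.0, 86.9, 201.5]
tcp_rot: [3.141, 0.036, -3.135]
contact_force: [1.0, 0.1, 1.1]
opening: 0.999
grasp_force: 0.0
clock: 9.4
eef_pos: [449.8, -224.6, 202.2]
tcp_rot: [-3.131, -0.203, 3.021]
contact_force: [0.3, -0.4, -0.2]
opening: 1.005
grasp_force: 0.0
[ 449.82125858 -224.55880725  202.19287333] [-3.1308853  -0.20311314  3.02125352] [-0.42070501  0.31643158  1.81587668 -0.07503493  1.20136977 -1.83840594]
5 rows; first [-0.0109 -0.0102  0.0112] last [-0.0116 -0.0101  0.0106] turn/row [-0.18  0.67  0.25]  -> [ 485.6 -280.7  136.8]
3 rows; first [-0.0059  0.0004  0.0105] last [-0.0059  0.0004  0.0105] turn/row [0. 0. 0.]  -> [ 494.6 -280.7  101.8]
```

```bash
python3 -m inch '[[-0.011,-0.0102,0.011,-0.18,0.67,0.25,-1],[-0.011,-0.0102,0.011,-0.18,0.67,0.25,-1],[-0.0112,-0.0102,0.011,-0.18,0.67,0.25,-1],[-0.0115,-0.0101,0.0108,-0.18,0.67,0.25,-1],[-0.0116,-0.0101,0.0106,-0.18,0.67,0.25,-1],[0,0,0,0,0,0,-1],[0,0,0,0,0,0,-1]]'
python3 - <<'E'
from h import *
from rig import r,eyes
s=r.sense();print(s["eef_pos"],s["tcp_rot"])
g=pack(CH,(-2.4,0,56.7),35,[(-30,0,34)])[0]; T=tool(CH,15)
plan(s,[(g,T,4)])
f=eyes.grab_frame("scene");np.savez("s2.npz",**f)
W=cv2.resize(f["img"][280:400,330:460],None,fx=5,fy=5,interpolation=2)
cv2.imwrite("pics/c3.png",W)
E
```

```text
clock: 10.1
eef_pos: [485.3, -278.7, 136.7]
tcp_rot: [3.141, -0.261, 2.999]
contact_force: [-1.1, -0.4, -0.0]
opening: 1.001
grasp_force: 0.0
[ 485.25578127 -278.73883061  136.69429096] [ 3.14143162 -0.26130407  2.99943084]
4 rows; first [-0.0046 -0.0002  0.0078] last [-0.0046 -0.0002  0.0078] turn/row [-0.    0.01  0.01]  -> [ 494.6 -280.7  101.8]
```

```bash
python3 -m inch '[[-0.0046,-0.0002,0.0078,0,0,0,-1],[-0.0046,-0.0002,0.0078,0,0,0,-1],[-0.0046,-0.0002,0.0078,0,0,0,-1],[-0.0046,-0.0002,0.0078,0,0,0,-1],[0,0,0,0,0,0,-1]]'
python3 -m inch '[[0,0,0,0,0,0,1],[0,0,0,0,0,0,1],[0,0,0,0,0,0,1],[0,0,0,0,0,0,1],[0,0,0,0,0,0,1],[0,0,0,0,0,0,1]]' 90
python3 - <<'E'
from h import *
from rig import r,eyes
s=r.sense();print(s["eef_pos"],s["tcp_rot"])
p=np.array(s["eef_pos"])
l=Ro.from_euler('z',8.2,degrees=True).apply(p-CH[0]); 
print("pack coords of TCP",Ro.from_euler('y',-35,degrees=True).apply(l-(-2.4,0,56.7)))
T=tool(CH,15)
plan(s,[(p+[0,0,100],T,5)])
E
```

```text
clock: 10.65
eef_pos: [494.7, -280.7, 100.5]
tcp_rot: [3.141, -0.262, 3.0]
contact_force: [-0.4, -0.0, 0.2]
opening: 1.0
grasp_force: 0.0
clock: 11.25
eef_pos: [495.6, -281.1, 102.9]
tcp_rot: [-3.141, -0.259, 2.999]
contact_force: [-0.1, 1.0, 5.9]
opening: 0.56
grasp_force: 93.1
[ 495.60846684 -281.12537518  102.90299702] [-3.14129605 -0.25931751  2.99943653]
pack coords of TCP [-29.79591463  -0.24388995  35.54012066]
5 rows; first [ 0.0051 -0.     -0.0193] last [ 0.0052 -0.     -0.0193] turn/row [-0.01  0.03  0.01]  -> [ 495.6 -281.1  202.9]
```

```bash
python3 -m inch '[[0.0026,0,-0.0097,0,0,0,1],[0.0052,0,-0.0193,0,0,0,1],[0.0052,0,-0.0193,0,0,0,1],[0.0052,0,-0.0193,0,0,0,1],[0.0052,0,-0.0193,0,0,0,1],[0.0026,0,-0.0097,0,0,0,1],[0,0,0,0,0,0,1]]'
cat >> h.py <<'E'
PB=((485.5,-41.2,30),-1.0)
G=(-94.,0,35.5)   # TCP relative to tongue tip, pack axes
def tcp(tx,tz,lean,y=0): return fr(PB,np.array([tx,y,tz])+Ro.from_euler('y',lean,degrees=True).apply(G))
def tip(s):
    p=Ro.from_euler('z',-PB[1],degrees=True).apply(np.array(s["eef_pos"])-PB[0])
    R=Ro.from_euler('z',-PB[1],degrees=True)*Ro.from_euler('xyz',s["tcp_rot"])*Ro.from_euler('y',180,degrees=True).inv()
    lean=np.degrees(np.arctan2(-R.as_matrix()[2,0],R.as_matrix()[0,0]))+20
    return p-Ro.from_euler('y',lean,degrees=True).apply(G),lean
E
python3 - <<'E'
from h import *
from rig import r,eyes
s=r.sense();print(s["eef_pos"],s["tcp_rot"],s["contact_force"],tip(s))
a=tcp(36,45,28)
plan(s,[(a,tool(PB,8),8),(tcp(36,12,27),tool(PB,7),3)])
E
```

```text
clock: 11.95
eef_pos: [495.6, -281.5, 203.6]
tcp_rot: [-3.14, -0.258, 2.999]
contact_force: [1.9, 0.2, -1.2]
opening: 0.561
grasp_force: 92.7
[ 495.56136928 -281.49882929  203.60580831] [-3.14025656 -0.25782479  2.99933288] [ 1.88257769  0.15564716 -1.2421571 ] (array([  71.06138658, -240.08663551,   90.72560102]), np.float64(34.88295474243395))
8 rows; first [0.0073 0.0291 0.0087] last [0.0049 0.0299 0.0075] turn/row [ 0.17 -0.85 -0.88]  -> [455.2 -40.7 150.5]
3 rows; first [-0.0012  0.      0.0113] last [-0.001   0.      0.0114] turn/row [-0.   -0.33  0.  ]  -> [453.9 -40.6 116.3]
```

```bash
python3 -m inch '[[0.0073,0.0291,0.0065,0.17,-0.85,-0.88,1],[0.007,0.0292,0.0065,0.17,-0.85,-0.88,1],[0.0067,0.0293,0.0065,0.17,-0.85,-0.88,1],[0.0063,0.0294,0.0065,0.17,-0.85,-0.88,1],[0.006,0.0296,0.0065,0.17,-0.85,-0.88,1],[0.0055,0.0297,0.0065,0.17,-0.85,-0.88,1],[0.005,0.0298,0.007,0.17,-0.85,-0.88,1],[0.005,0.0299,0.007,0.17,-0.85,-0.88,1]]'
python3 -m inch '[[0,0,0,0,0,0,1],[0,0,0,0,0,0,1]]'
python3 - <<'E'
from h import *
from rig import r,eyes
s=r.sense();t,l=tip(s);print(t,l,s["tcp_rot"])
f=eyes.grab_frame("scene");np.savez("s3.npz",**f)
x0,y0,k=250,210,6
W=cv2.resize(f["img"][y0:y0+100,x0:x0+130],None,fx=k,fy=k,interpolation=2)
for X in PK+[(64,18,0),(64,-18,0),(50,-25,0)]:
    q=proj(f,[fr(PB,t+Ro.from_euler('y',l,degrees=True).apply(np.array(X)-(64,0,0)))])[0]
    q=((q-(x0,y0)+.5)*k).astype(int); cv2.circle(W,tuple(map(int,q)),3,(0,0,255),-1)
cv2.imwrite("pics/h3.png",W)
plan(s,[(tcp(36,12,27),tool(PB,7),4)])
E
```

```text
clock: 12.75
eef_pos: [456.1, -39.5, 159.9]
tcp_rot: [3.141, -0.142, 3.125]
contact_force: [0.2, 0.3, -2.2]
opening: 0.558
grasp_force: 92.8
clock: 12.95
eef_pos: [456.5, -40.3, 160.3]
tcp_rot: [3.141, -0.143, 3.126]
contact_force: [1.6, 0.4, -1.7]
opening: 0.56
grasp_force: 92.9
[37.03244174  0.41699808 54.58155347] 28.18636725841386 [ 3.14077219 -0.14287868  3.1264816 ]
4 rows; first [-0.0009 -0.0001  0.011 ] last [-0.0008 -0.0001  0.011 ] turn/row [ 0.01 -0.3   0.03]  -> [453.9 -40.6 116.3]
```

View pics/h3.png

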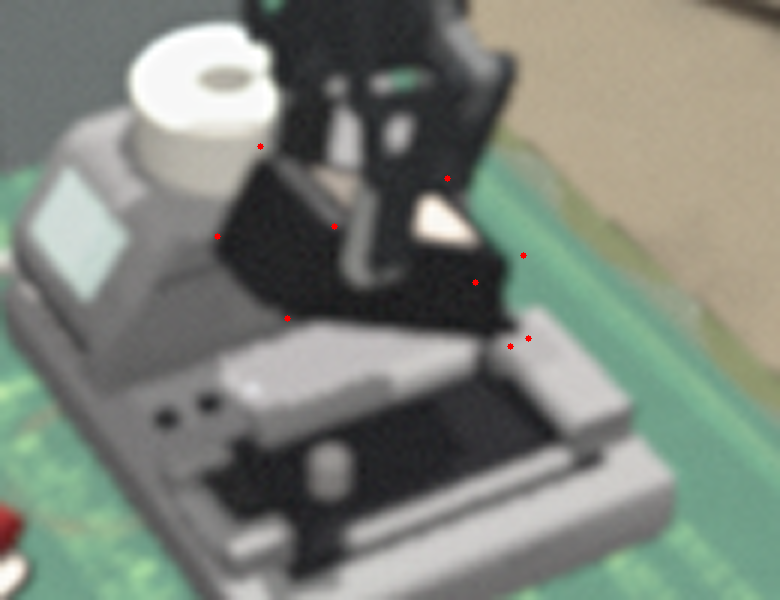

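The picture shows the fresh pack above the bay, nose down: its rear lower corner is at (285,312) and tongue tip at about (515,328). This is near prediction, apart from the same bevel shrink seen in the charger. The bay below is empty apart from the stud at (330,468). I lower it and feel for the floor.

```bash
python3 -m inch '[[-0.001,0,0.011,0,-0.3,0,1],[-0.001,0,0.011,0,-0.3,0,1],[-0.001,0,0.011,0,-0.3,0,1],[-0.001,0,0.011,0,-0.3,0,1],[0,0,0,0,0,0,1]]'
python3 - <<'E'
from h import *
from rig import r,eyes
s=r.sense();t,l=tip(s);print(t,l,s["tcp_rot"],s["contact_force"])
plan(s,[(tcp(44,4,27),tool(PB,7),3),(tcp(44,0,27),tool(PB,7),4),(tcp(60,0,27),tool(PB,7),8)])
E
```

```text
clock: 13.5
eef_pos: [454.4, -41.5, 115.6]
tcp_rot: [3.141, -0.123, 3.124]
contact_force: [-0.2, 0.8, -1.8]
opening: 0.561
grasp_force: 92.9
[36.50277896 -0.79432317 11.27791583] 27.041699344744295 [ 3.14059652 -0.12290082  3.12358149] [-0.19345692  0.76691651 -1.79714911]
3 rows; first [-0.0028  0.0003  0.0021] last [-0.0028  0.0003  0.0021] turn/row [ 0.02 -0.01 -0.01]  -> [461.9 -40.8 108.3]
4 rows; first [-0.0001  0.      0.001 ] last [-0.0001  0.      0.001 ] turn/row [0. 0. 0.]  -> [461.9 -40.8 104.3]
8 rows; first [-0.002  -0.     -0.0002] last [-0.002  -0.     -0.0002] turn/row [0. 0. 0.]  -> [477.9 -41.1 104.3]
```

```bash
python3 -m inch '[[-0.0028,0.0003,0.002,0,0,0,1],[-0.0028,0.0003,0.002,0,0,0,1],[-0.0028,0.0003,0.002,0,0,0,1],[0,0,0.0015,0,0,0,1],[0,0,0.0015,0,0,0,1],[0,0,0,0,0,0,1]]'
python3 -m inch '[[0,0,0.001,0,0,0,1],[0,0,0,0,0,0,1]]'
python3 -m inch '[[0,0,0.001,0,0,0,1],[0,0,0,0,0,0,1]]'
python3 -m inch '[[0,0,0.001,0,0,0,1],[0,0,0,0,0,0,1]]'
```

```text
clock: 14.1
eef_pos: [462.2, -39.7, 106.7]
tcp_rot: [3.141, -0.121, 3.125]
contact_force: [0.6, 0.4, -2.1]
opening: 0.557
grasp_force: 92.9
clock: 14.3
eef_pos: [462.2, -39.8, 105.8]
tcp_rot: [3.141, -0.121, 3.125]
contact_force: [-0.2, -0.1, -1.7]
opening: 0.555
grasp_force: 92.9
clock: 14.5
eef_pos: [462.1, -39.8, 104.8]
tcp_rot: [3.141, -0.121, 3.125]
contact_force: [0.0, -0.7, -1.5]
opening: 0.56
grasp_force: 92.9
clock: 14.7
eef_pos: [462.2, -39.8, 103.9]
tcp_rot: [3.141, -0.12, 3.125]
contact_force: [-0.9, -0.0, 0.4]
opening: 0.563
grasp_force: 93.3
```

Floor contact comes at z≈104.2, as predicted (104.3). Now sliding forward under the lip.

```bash
python3 -m inch '[[-0.002,-0.0005,-0.0006,0,0,0,1],[-0.002,-0.0005,-0.0002,0,0,0,1],[-0.002,0,-0.0002,0,0,0,1],[-0.002,0,-0.0002,0,0,0,1],[-0.002,0,-0.0002,0,0,0,1],[0,0,0,0,0,0,1]]'
python3 -m inch '[[-0.002,0,-0.0002,0,0,0,1],[0,0,0,0,0,0,1]]'
python3 -m inch '[[-0.002,0,-0.0002,0,0,0,1],[0,0,0,0,0,0,1]]'
```

```text
clock: 15.3
eef_pos: [472.6, -41.0, 104.0]
tcp_rot: [3.141, -0.12, 3.125]
contact_force: [0.8, -0.2, -0.7]
opening: 0.564
grasp_force: 93.2
clock: 15.5
eef_pos: [474.4, -41.0, 104.0]
tcp_rot: [3.141, -0.12, 3.125]
contact_force: [0.1, 0.3, 0.9]
opening: 0.561
grasp_force: 93.3
clock: 15.7
eef_pos: [476.5, -41.0, 104.0]
tcp_rot: [3.141, -0.12, 3.125]
contact_force: [-1.2, 0.2, 0.7]
opening: 0.558
grasp_force: 93.3
```

```bash
python3 -m inch '[[-0.001,0,-0.0001,0,0,0,1],[0,0,0,0,0,0,1]]'
python3 -m inch '[[-0.001,0,-0.0001,0,0,0,1],[0,0,0,0,0,0,1]]'
python3 -m inch '[[-0.001,0,-0.0001,0,0,0,1],[0,0,0,0,0,0,1]]'
```

```text
clock: 15.9
eef_pos: [477.3, -41.0, 103.9]
tcp_rot: [3.141, -0.12, 3.125]
contact_force: [-0.8, 0.5, 0.7]
opening: 0.556
grasp_force: 93.3
clock: 16.1
eef_pos: [478.3, -41.1, 103.9]
tcp_rot: [3.141, -0.12, 3.125]
contact_force: [-1.7, -0.3, 2.1]
opening: 0.559
grasp_force: 93.3
clock: 16.3
eef_pos: [479.2, -41.1, 103.9]
tcp_rot: [3.141, -0.121, 3.125]
contact_force: [-1.5, 0.7, 1.7]
opening: 0.558
grasp_force: 93.4
```

```bash
python3 -m inch '[[-0.001,0,-0.0001,0,0,0,1],[0,0,0,0,0,0,1]]'
python3 -m inch '[[-0.001,0,-0.0001,0,0,0,1],[0,0,0,0,0,0,1]]'
python3 - <<'E'
from h import *
from rig import r
s=r.sense();print(tip(s))
E
```

```text
clock: 16.5
eef_pos: [479.3, -41.0, 103.8]
tcp_rot: [3.14, -0.123, 3.125]
contact_force: [-4.6, -1.3, 5.4]
opening: 0.56
grasp_force: 93.6
clock: 16.7
eef_pos: [479.4, -41.0, 103.8]
tcp_rot: [3.14, -0.125, 3.125]
contact_force: [-7.0, 0.1, 8.0]
opening: 0.562
grasp_force: 93.9
(array([61.35943404,  0.06312955, -0.68416907]), np.float64(27.137076399566336))
```

The tongue is under the lip: contact came at tip x≈61 against a limit of about 60.8. Next the swing down.

```bash
python3 - <<'E'
from h import *
from rig import r
s=r.sense()
plan(s,[(tcp(x,0,l),tool(PB,l-20),n) for x,l,n in [(60.8,25,2),(61.8,20,4),(62.8,14,4),(63.5,9,4),(64,4,4),(64.2,0,4)]])
E
```

```text
2 rows; first [ 0.0015 -0.      0.0011] last [ 0.0015 -0.      0.0011] turn/row [ 0.03 -1.07  0.02]  -> [476.1 -41.  101.9]
4 rows; first [0.0011 0.     0.0017] last [0.0012 0.     0.0016] turn/row [ 0.   -1.25  0.  ]  -> [471.1 -40.9  95.5]
4 rows; first [0.0014 0.     0.0021] last [0.0015 0.     0.002 ] turn/row [ 0.  -1.5  0. ]  -> [465.7 -40.9  87.2]
4 rows; first [ 0.0012 -0.      0.0017] last [ 0.0013 -0.      0.0017] turn/row [ 0.   -1.25 -0.  ]  -> [461.7 -40.8  79.8]
4 rows; first [0.0012 0.     0.0017] last [0.0013 0.     0.0017] turn/row [ 0.   -1.25  0.  ]  -> [458.2 -40.7  72. ]
4 rows; first [ 0.001  -0.      0.0014] last [ 0.0011 -0.      0.0013] turn/row [ 0. -1. -0.]  -> [455.7 -40.7  65.5]
```

```bash
python3 -m inch '[[0.0022,0,0.001,0,-1.07,0,1],[0.0018,0,0.001,0,-1.07,0,1],[0.0011,0,0.0017,0,-1.25,0,1],[0.0011,0,0.0016,0,-1.25,0,1],[0.0012,0,0.0016,0,-1.25,0,1],[0.0012,0,0.0016,0,-1.25,0,1]]'
python3 -m inch '[[0.0014,0,0.0021,0,-1.5,0,1],[0.0014,0,0.0021,0,-1.5,0,1],[0.0015,0,0.002,0,-1.5,0,1],[0.0015,0,0.002,0,-1.5,0,1],[0,0,0,0,0,0,1]]'
python3 - <<'E'
from h import *
from rig import r
s=r.sense();print(tip(s),s["contact_force"],s["wrist_torque"])
plan(s,[(tcp(x,0,l),tool(PB,l-20),n) for x,l,n in [(63.5,9,4),(64,4,4),(64.2,0,4)]])
E
```

```text
clock: 17.3
eef_pos: [472.2, -41.0, 95.9]
tcp_rot: [3.141, 0.006, 3.125]
contact_force: [-0.7, 0.1, -1.1]
opening: 0.56
grasp_force: 93.0
clock: 17.8
eef_pos: [465.8, -40.8, 87.3]
tcp_rot: [3.141, 0.109, 3.125]
contact_force: [-1.0, 0.4, 0.5]
opening: 0.562
grasp_force: 93.1
(array([6.32082184e+01, 4.61562363e-02, 4.77127220e-01]), np.float64(13.749462468852899)) [-0.97916912  0.36025227  0.52142977] [-0.0500055   0.03417444 -0.00171587]
4 rows; first [ 0.0012 -0.      0.0018] last [ 0.0013 -0.      0.0017] turn/row [ 0.02 -1.19  0.01]  -> [461.7 -40.8  79.8]
4 rows; first [0.0012 0.     0.0017] last [0.0013 0.     0.0017] turn/row [ 0.   -1.25  0.  ]  -> [458.2 -40.7  72. ]
4 rows; first [ 0.001  -0.      0.0014] last [ 0.0011 -0.      0.0013] turn/row [ 0. -1. -0.]  -> [455.7 -40.7  65.5]
```

```bash
python3 -m inch '[[0.0012,0,0.0018,0,-1.2,0,1],[0.0012,0,0.0018,0,-1.2,0,1],[0.0013,0,0.0018,0,-1.2,0,1],[0.0013,0,0.0018,0,-1.2,0,1],[0,0,0,0,0,0,1]]'
python3 -m inch '[[0.0012,0,0.0017,0,-1.25,0,1],[0.0012,0,0.0017,0,-1.25,0,1],[0.0013,0,0.0017,0,-1.25,0,1],[0.0013,0,0.0017,0,-1.25,0,1],[0,0,0,0,0,0,1]]'
python3 - <<'E'
from h import *
from rig import r
s=r.sense();print(tip(s),s["contact_force"],s["wrist_torque"])
plan(s,[(tcp(x,0,l),tool(PB,l-20),n) for x,l,n in [(64.2,0,4)]])
E
```

```text
clock: 18.3
eef_pos: [463.0, -40.8, 79.9]
tcp_rot: [3.141, 0.193, 3.125]
contact_force: [-0.8, 0.4, 4.0]
opening: 0.56
grasp_force: 93.5
clock: 18.8
eef_pos: [459.9, -40.8, 72.3]
tcp_rot: [3.141, 0.281, 3.124]
contact_force: [-1.7, 0.7, 3.9]
opening: 0.561
grasp_force: 93.5
(array([ 6.57944583e+01, -3.09298269e-02,  5.21609362e-01]), np.float64(3.9070483440006853)) [-1.69408613  0.6915824   3.94475804] [-0.00177106 -0.00212751 -0.01620101]
4 rows; first [0.0015 0.     0.0014] last [0.0016 0.     0.0013] turn/row [ 0.02 -0.98  0.  ]  -> [455.7 -40.7  65.5]
```

```bash
python3 -m inch '[[0.0013,0,0.0014,0,-1,0,1],[0.0013,0,0.0014,0,-1,0,1],[0.0014,0,0.0014,0,-1,0,1],[0.0014,0,0.0014,0,-1,0,1],[0,0,0,0,0,0,1]]'
python3 -m inch '[[0.0003,0,0.001,0,0,0,1],[0,0,0,0,0,0,1]]'
python3 - <<'E'
from h import *
from rig import r
s=r.sense();print(tip(s),s["contact_force"],s["wrist_torque"])
E
```

```text
clock: 19.3
eef_pos: [457.6, -40.7, 66.6]
tcp_rot: [3.141, 0.353, 3.124]
contact_force: [-7.6, 0.3, 25.3]
opening: 0.557
grasp_force: 96.2
clock: 19.5
eef_pos: [457.6, -40.7, 66.5]
tcp_rot: [3.14, 0.354, 3.125]
contact_force: [-19.7, 1.6, 53.7]
opening: 0.563
grasp_force: 100.0
(array([6.62795587e+01, 9.53783783e-03, 1.43937763e+00]), np.float64(-0.27245055405983365)) [-19.74403542   1.61447522  53.6888955 ] [-0.15601406  0.39600137 -0.03082244]
```

```bash
python3 -m inch '[[0,0,-0.001,0,0,0,1],[0,0,-0.0005,0,0,0,1],[0,0,0,0,0,0,1]]'
python3 -m inch '[[0,0,-0.001,0,0,0,1],[0,0,0,0,0,0,1]]'
python3 -m inch '[[0,0,-0.001,0,0,0,1],[0,0,0,0,0,0,1]]'
```

```text
clock: 19.8
eef_pos: [457.4, -40.7, 66.6]
tcp_rot: [3.141, 0.352, 3.125]
contact_force: [-3.3, 1.1, 15.8]
opening: 0.557
grasp_force: 95.1
clock: 20.0
eef_pos: [456.2, -40.7, 66.9]
tcp_rot: [3.14, 0.351, 3.125]
contact_force: [1.0, -0.3, 2.9]
opening: 0.56
grasp_force: 93.4
clock: 20.2
eef_pos: [455.3, -40.7, 67.5]
tcp_rot: [3.141, 0.35, 3.124]
contact_force: [2.4, 1.0, 2.5]
opening: 0.553
grasp_force: 93.3
```

```bash
python3 -m inch '[[0.0003,0,-0.001,0,0.4,0,1],[0,0,0,0,0,0,1]]'
python3 -m inch '[[0.0003,0,-0.001,0,0.4,0,1],[0,0,0,0,0,0,1]]'
```

```text
clock: 20.4
eef_pos: [454.3, -40.7, 68.2]
tcp_rot: [3.141, 0.342, 3.124]
contact_force: [3.1, -0.5, -1.2]
opening: 0.559
grasp_force: 92.9
clock: 20.6
eef_pos: [452.7, -40.6, 68.4]
tcp_rot: [3.14, 0.333, 3.125]
contact_force: [2.3, -1.7, -8.9]
opening: 0.557
grasp_force: 94.1
```

The upward pull is resisted (−9 N), so the catch holds. I return to neutral, release and back away.

```bash
python3 -m inch '[[-0.0003,0,0.001,0,-0.4,0,1],[0,0,0.0005,0,0,0,1],[0,0,0,0,0,0,1]]'
python3 -m inch '[[0,0,0,0,0,0,-1],[0,0,0,0,0,0,-1],[0,0,0,0,0,0,-1],[0,0,0,0,0,0,-1],[0,0,0,0,0,0,-1]]'
python3 -m inch '[[0,0,-0.01,0,0,0,-1],[0,0,-0.03,0,0,0,-1],[0,0,-0.04,0,0,0,-1],[0.02,0,-0.04,0,0,0,-1],[0.04,0,-0.01,0,0,0,-1],[0.045,0,0,0,0,0,-1],[0,0,0,0,0,0,-1]]'
python3 - <<'E'
from h import *
from rig import r,eyes
f=eyes.grab_frame("scene"); g=eyes.grab_frame("top")
W=np.zeros((600,800,3),np.uint8)
W[:,:450]=cv2.resize(f["img"][220:340,250:340],(450,600),interpolation=2)
W[:300,450:]=cv2.resize(f["img"][140:260,215:355],(350,300),interpolation=2)
W[300:,450:]=cv2.resize(g["img"][205:305,260:377],(350,300),interpolation=2)
cv2.imwrite("pics/end.png",W)
E
```

```text
clock: 20.9
eef_pos: [454.4, -40.6, 67.8]
tcp_rot: [3.14, 0.343, 3.124]
contact_force: [0.6, -0.1, 3.3]
opening: 0.558
grasp_force: 95.7
clock: 21.4
eef_pos: [454.2, -40.6, 67.6]
tcp_rot: [3.14, 0.342, 3.124]
contact_force: [-0.4, -0.3, 0.0]
opening: 1.002
grasp_force: 0.0
clock: 22.1
eef_pos: [304.7, -37.3, 152.0]
tcp_rot: [3.139, 0.336, 3.124]
contact_force: [0.7, -0.3, 0.2]
opening: 1.0
grasp_force: 0.0
```

View pics/end.png

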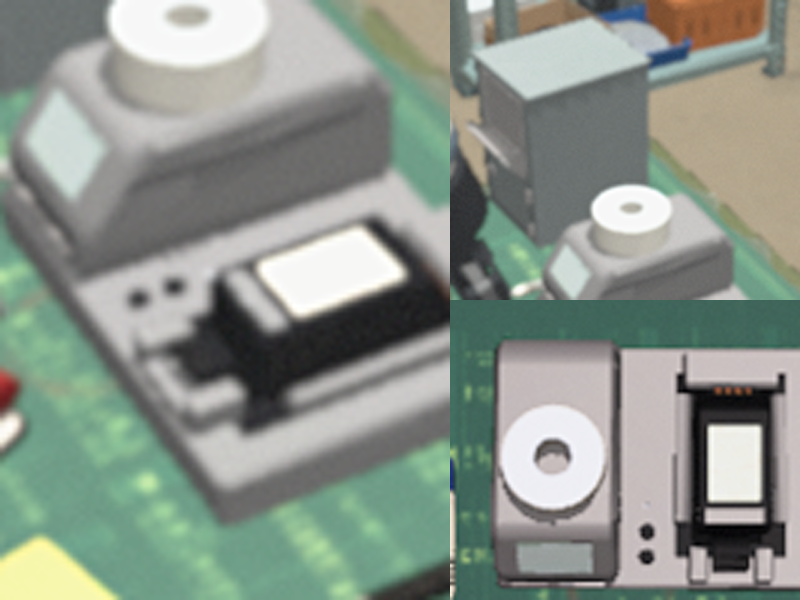

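The final view shows the pack lying flat along the rails with its label at (330,270), the catch behind it, the box mouth clear and shut, and the label roll in place. I'll check the level by triangulating the label, then hand in.

```bash
python3 - <<'E'
from h import *
from rig import r,eyes
def quad(f,c):
    m=cv2.inRange(f["img"],(195,195,195),(255,255,255))
    cs=cv2.findContours(m,0,2)[0]
    b=min((k for k in cs if cv2.contourArea(k)>80),key=lambda k:np.linalg.norm(k.reshape(-1,2).mean(0)-c))
    q=cv2.boxPoints(cv2.minAreaRect(b)) if 0 else cv2.approxPolyDP(b,0.08*cv2.arcLength(b,True),True).reshape(-1,2)
    return q.astype(float)
f=eyes.grab_frame("scene");g=eyes.grab_frame("top")
c=fr(PB,(5,0,36))
A=quad(f,proj(f,[c])[0]);B=quad(g,proj(g,[c])[0])
for b in B:
    best=None
    for a in A:
        o1,d1=ray(f,a);o2,d2=ray(g,b)
        t=np.linalg.lstsq(np.c_[d1,-d2],o2-o1,rcond=None)[0]
        p,q=o1+d1*t[0],o2+d2*t[1];e=np.linalg.norm(p-q)
        if best is None or e<best[0]:best=(e,(p+q)/2)
    print(np.round(best[0],1),np.round(best[1],1))
s=r.sense();print(s["clock"],s["contact_force"])
E
```

```text
8.1 [502.  -25.6  69.1]
2.3 [455.8 -26.2  63. ]
1.9 [456.9 -57.6  66.6]
1.4 [501.8 -59.6  73.9]
22.3 [0.64939762 0.70857396 0.97747212]
```

```bash
python3 -c "
from rig import r
print(r.sign_off())"
```

```text
the job is handed in; nothing more can be done
None
```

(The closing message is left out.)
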